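# Press and slide a slotted plate home under a leaf spring

## Robot

A 6-joint arm with a two-finger parallel gripper is mounted at the origin on the work surface. World frame = base frame: x ahead of the robot, y to its left, z up, the work surface at z = 0. Lengths are in m, angles in rad, forces in N, time in s.
With the tool pointing down it reaches from about 0.35 to 0.775 m from the base axis. Payload 5.5 kg.
Tool frame: the origin (TCP) lies at the very end of the fingers, on their centre line; the grasp point (between the pads) lies 19 mm behind it (env.grip_point_offset is the distance from the TCP to the grasp point, in m); z points along the fingers, y is the line along which they close (so a half turn about z gives the same grasp; the last joint's range is limited). The gripper opens to 85 mm and grips with 20 to 120 N. Pads are 22 mm wide; open, the fingers measure 114 mm over their backs; the gripper's body (76 mm by 85 mm) begins 54 mm behind the grasp point. The pads swing forward as they close: fully open they stand 13 mm farther back than shut.
Start: joints at [1.2, 0.313, 0.046, 1.304, 0, 1.431], TCP at [0.132, 0.56, 0.231] pointing down, gripper open.
Joint ranges: [-2.76, 2.76], [-0.86, 1.69], [-1.03, 1.26], [-2.2, 2.34], [-1.47, 1.5], [-3.14, 3.14]. Speed limits (rad/s): [2.57, 2.57, 3.14, 3.14, 3.14, 3.14].

## Interface

Orientations are given as a unit quaternion [w, x, y, z].
In Python, from workcell import sensors, imaging, workorder, env gives the robot as it stands.
- The arm moves only by the shell command python3 -m handwheel 'ROWS' [FORCE]. ROWS is JSON, a list of rows, each a list of 5 numbers: the shift along the tool's x, y, z in mm, then the turn about the tool's z in rad, then the opening, from 0 (shut) to 1 (fully open). A call has 1 to 8 rows; each row is the pose to reach, as a shift and turn from the pose commanded when the call began, along the tool's axes at that moment; what a row does not reach only later rows make up. A row lasts 1/10 s, in which the tool goes at most 50 mm and 8.59 degrees, less where a joint would pass 70% of its speed; a pose out of reach is approached as far as the arm can. A call with a gripper value outside its range is refused whole. The fingers move at their own pace and stop on an object; FORCE is the grip in N (left out, the last holds). Time passes only in rows, so rows that repeat a pose let the fingers close. It gives the time, the measured TCP pose, the force, the opening and the grip force at its end, in the units of the state.
- sensors.get_state(): the state, without advancing time (a new reading comes with each control period).
- imaging.read_camera(name): name is "scene" or "top" or "wrist"; returns a dict with "color" (400x640x3 uint8, blue, green, red), "z_map" (400x640 float32, m along the optical axis (not along the pixel's ray), 0 where there is no reading), "fx", "fy", "cx", "cy" (pixels), "k1" (the pictures are not rectified: a ray, as slopes to the right and down, at radius r is drawn at 1 + k1 r^2 times it, then the intrinsics apply), "xyz" and "rotation" of the camera in the world. Camera axes: x right, y down, z forward; pixel columns grow to the right and rows downward; lengths in m; the calibration is good to about 2 mm. A picture is of the moment at which its call begins.
- workorder.hand_in(): hands the job in; it is judged then, once.
The state is a dict: "clock": time; "joint_pos": joint angles; "qvel": joint speeds; "tau": joint torques, N m; "tcp_pos": TCP position; "orientation": TCP orientation; "wrist_force": force on the tool from outside, world axes, zero at the start; "ft_torque": the same for the moment, N m; "finger_gap": finger opening in m; "grip_force": force on a finger pad.
Only numpy, scipy, OpenCV 4.12 (cv2) and the standard library are available. Lean on these libraries where they do the work, as an engineer would, in place of code of your own. Each camera call takes 0.05 s, during which the arm holds its last target. There are 200 camera calls.

## Task

With the fingertips, press the slotted plate down hard on its sprung pad and, keeping it pressed down, slide it along the jig under the bridge and the leaf spring until it is fully home against the end stop and the pad springs up behind it. Do not pick the plate up, and leave the other things on the bench where they are.

Things in the scene. Friction and masses are not known exactly. Their poses are not given: they have to be found in the camera images.
- jig: Steel slide jig fixed to the bench: dark base 300 x 100 x 20 mm with two grey side rails (15 mm tall, 59 mm apart inside) forming a channel. Origin on the bench surface under the centre of the sprung pad, on the channel's centre line; +x along the channel in the direction to slide (pad, bridge, leaf spring, end stop), z up. Channel floor at z = 20 mm.
- bridge (a point): Middle of the underside of the bridge bar that crosses the channel at jig x = 106 to 118 mm, z = 31.5 to 49 mm. The plate passes beneath it, with 3.5 mm to spare, only while pressed down to the channel floor; on the raised pad its front edge hits the bar.
- stop (a point): Middle of the end stop's face, at jig x = 199 mm, on the channel floor; the stop is 15 mm tall. When the plate is fully home its front edge is here and its origin is at jig x = 119 mm.
- plate: Loose aluminium plate with rows of dark slots on its front half, 160 mm long (its x), 56 mm wide (y), 8 mm thick, about 0.22 kg, resting on the raised pad between the rails (underside at z = 28 mm). Origin at the centre of its underside, +x towards the front edge that goes under the bridge.
- rib (a point): Top middle of the rib across the plate, at plate x = -25 mm. Rib 8 mm thick, 44 mm wide, 10 mm tall above the plate's top. Press on the flat top close behind it (plate x = -80 to -29 mm) and push against its rear face. With the plate home the rib is still 8 mm short of the bridge.
- pad (a joint): Brass sprung pad in the channel floor, jig x = -34 to 34 mm, 46 mm wide. Value in m: 0 = raised 8 mm above the channel floor, as at the start under the plate; 0.008 = flush with the floor. Pushes up with 6 N raised, 10 N flush. Springs up again once the plate's rear edge has passed it (plate origin beyond jig x = 114 mm).
- leaf (a joint): Leaf spring, a strip 34 mm wide that hangs from the far side of the bridge and slopes down to jig x = 153 mm, its tip about 4 mm lower than the top of the pressed-down plate. Value in rad: 0 = at rest, about 0.10 with the plate beneath it. Presses on the plate with about 5 to 7 N.
- punch_box: Bystander: open wooden box 150 x 90 x 45 mm with blue foam and three steel punches (72 mm tall in all). Origin under its centre.
- bushing: Bystander: black stepped bushing, 58 mm diameter, 40 mm tall. Origin under its centre.
- lens_rod: Bystander: clear stepped rod standing upright, 20 mm diameter, 55 mm tall. Origin under its centre.
- hammer: Bystander: hammer lying on the bench, handle along its x.

How it is judged:
On the way, in this order (a step that is already met when the one before it is completed fails the run):
1. the fingers press the plate down on the pad, before the bridge (value of joint pad above 0.005 m and contact force between the fingers and plate above 4 N and x of plate in the frame of jig below 0.035 m), for 0.05 s.
2. the plate runs under the leaf spring and lifts it while the pad is still held down (value of joint leaf above 0.06 rad and value of joint pad above 0.004 m and x of plate in the frame of jig above 0.045 m), for 0.05 s.
At the end, for the whole second after the job is handed in: The plate lies flat on the channel floor under the leaf spring (leaf lifted at least 0.06 rad), within 4.5 mm of the end stop, at rest, and the pad has sprung up behind it (within 2 mm of its raised height) (x of plate in the frame of jig above 0.1145 m and height (world z) of plate between 0.017 and 0.023 m and angle between plate's own z axis and vertical below 0.05 rad and value of joint pad below 0.002 m and value of joint leaf above 0.06 rad and linear speed of plate below 0.01 m/s); the robot touches nothing.
It fails at once if the plate is lifted off (more than 10 mm above its start height) or tipped up (height (world z) of plate above 0.038 m or angle between plate's own z axis and vertical above 0.3 rad).
It fails at once if the punch box is moved by more than 15 mm (distance of punch_box from where it was at the start of the episode above 0.015 m).
It fails at once if the bushing is moved by more than 15 mm (distance of bushing from where it was at the start of the episode above 0.015 m).
It fails at once if the lens rod is moved by more than 15 mm (distance of lens_rod from where it was at the start of the episode above 0.015 m).
It fails at once if the hammer is moved by more than 15 mm (distance of hammer from where it was at the start of the episode above 0.015 m).
It also fails if it takes over 35 s, if anything falls off the work surface, if the arm or the gripper's body presses on something with over 40 N, if the wrist force passes 120 N, or if a joint passes its speed limit or range.

## Working session

There is one attempt and no reset: what is moved stays moved. The work goes in short steps, Python scripts to look and compute and a shell command to move; the robot and the scene stay as the last step left them, time stands still between calls to the robot, and variables do not carry over. Pictures are saved under pics/ and viewed, at most 10 in all, crops included, and the job is handed in when it is done.

```bash
mkdir -p pics; cat > h.py <<'E'
import numpy as np, cv2
from workcell import sensors, imaging, workorder, env
def cam(n):
    return imaging.read_camera(n)
def ray(c,u,v):
    K=np.array([[c['fx'],0,c['cx']],[0,c['fy'],c['cy']],[0,0,1.]])
    p=cv2.undistortPoints(np.array([[[u,v]]],float),K,np.array([c['k1'],0,0,0.]))[0,0]
    R=np.array(c['rotation']); R=R if R.shape==(3,3) else None
    return np.array(c['xyz']),R@np.array([p[0],p[1],1.])
def onz(c,u,v,z):
    o,d=ray(c,u,v); return o+d*(z-o[2])/d[2]
def depth(c,u,v):
    o,d=ray(c,u,v); return o+d*float(np.median(c['z_map'][v-1:v+2,u-1:u+2]))
E
python3 - <<'E'
from h import *
for n in('top','scene'):
    c=cam(n); cv2.imwrite(f'pics/{n}0.png',c['color']); print(n,c['xyz'],np.round(c['rotation'],3).tolist(),c['fx'],c['k1'])
s=sensors.get_state(); print(s)
E
```

```text
top [ 0.42324235 -0.06204603  0.99815123] [-0.061, 0.705, -0.704, 0.065] 433.9510989874708 -0.027165240194621354
scene [ 0.91379868 -0.30614471  0.63615824] [-0.283, 0.846, 0.429, -0.143] 419.2473701601447 0.019196448475558514
{'clock': 0.1, 'joint_pos': array([ 1.20042359e+00,  3.13921246e-01,  4.51030123e-02,  1.30360771e+00,
       -1.93508108e-05,  1.43120249e+00]), 'qvel': array([-0.00030409, -0.00079294,  0.00190085, -0.00044477, -0.00143589,
       -0.00193147]), 'tau': array([ 3.62004837e-03, -4.81723881e+01,  2.99244314e+01,  1.27207351e-02,
       -6.32123397e-05,  2.76363508e-06]), 'tcp_pos': array([0.13136876, 0.5593257 , 0.23050462]), 'orientation': array([-1.96156251e-04,  1.15133511e-01,  9.93349692e-01, -7.90905277e-04]), 'wrist_force': array([ 0.45277867, -0.09912925,  0.62447018]), 'ft_torque': array([-0.02067361, -0.07822134,  0.01395296]), 'grip_force': 0.0, 'finger_gap': 0.08547079956523397}
```

View pics/top0.png

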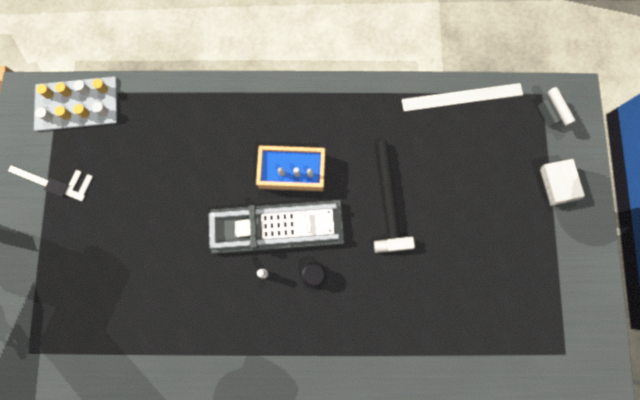

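View pics/scene0.png

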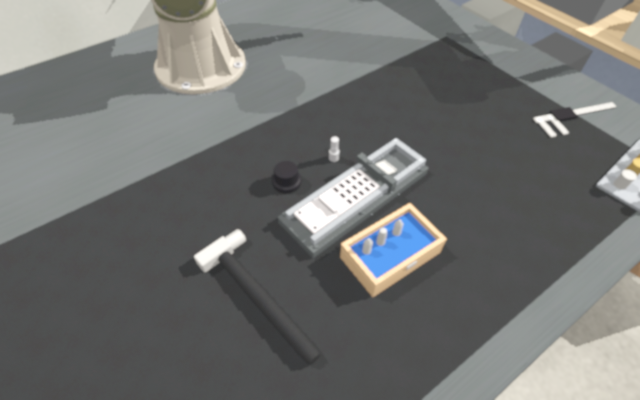

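The top view shows the jig at about (209–343, 202–253), with the bridge at column ~253, left of the plate, so sliding goes left in the image. The box is at (291,168), bushing (313,272), rod (262,272) and hammer head (394,245). The scene view agrees. I'll enlarge the top view and get world coordinates.

```bash
sed -i "s/R=np.array(c\['rotation'\]); R=.*/q=c['rotation']; R=Rotation.from_quat([q[1],q[2],q[3],q[0]]).as_matrix()/; 1a from scipy.spatial.transform import Rotation" h.py
python3 - <<'E'
from h import *
c=cam('top'); im=c['color']
cv2.imwrite('pics/top1.png',cv2.resize(im[185:265,200:350],None,fx=5.3,fy=5.3,interpolation=cv2.INTER_CUBIC))
for n,u,v in [('box',291,168),('bushing',313,272),('rod',262,272),('hammerhead',394,245),('jigL',211,230),('jigR',342,222),('bridge',253,227),('plate',318,222)]:
    print(n,np.round(depth(c,u,v),3))
E
```

```text
box [0.687 0.016 0.034]
bushing [ 0.451 -0.037  0.04 ]
rod [0.45  0.073 0.054]
hammerhead [ 0.512 -0.218  0.026]
jigL [0.544 0.192 0.034]
jigR [ 0.567 -0.102  0.002]
bridge [0.549 0.096 0.05 ]
plate [ 0.562 -0.047  0.036]
```

View pics/top1.png

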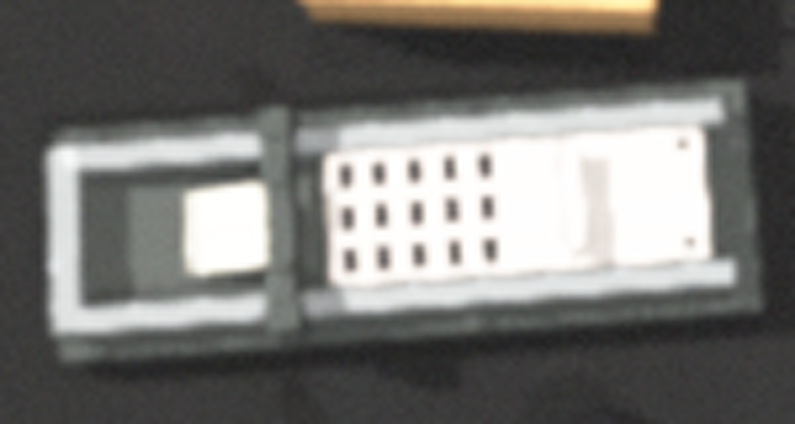

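```bash
python3 - <<'E'
from h import *
c=cam('top')
P={'pf1':(326,153,.036),'pf2':(331,283,.036),'pr1':(705,127,.036),'pr2':(708,260,.036),'stopL':(80,240,.035),'bridge':(281,220,.049),'ribtop':(577,205,.046),'jr1':(745,82,.02),'jr2':(762,308,.02),'jl2':(62,360,.02)}
W={k:onz(c,200+x/5.3-.4,185+y/5.3-.4,z) for k,(x,y,z) in P.items()}
for k,v in W.items(): print(k,np.round(v,4))
f=(W['pf1']+W['pf2'])/2; r=(W['pr1']+W['pr2'])/2; d=f-r; print('len',np.linalg.norm(d),'center',(f+r)/2,'dir',d/np.linalg.norm(d))
d=W['jl2']-W['jr2']; print('jig dir',d/np.linalg.norm(d),np.linalg.norm(d))
# depth profile along centre line to check heights and rib
for x in range(380,720,12):
    u=200+x/5.3;v=185+(218-(x-328)*25/379)/5.3
    print(np.round(depth(c,int(round(u)),int(round(v)))[1:],4),end=' ')
E
```

```text
pf1 [0.581  0.0809 0.036 ]
pf2 [0.5258 0.0772 0.036 ]
pr1 [ 0.5926 -0.0798  0.036 ]
pr2 [ 0.5358 -0.081   0.036 ]
stopL [0.5438 0.1838 0.035 ]
bridge [0.5506 0.0969 0.049 ]
ribtop [ 0.5576 -0.0261  0.046 ]
jr1 [ 0.6152 -0.0974  0.02  ]
jr2 [ 0.5172 -0.1043  0.02  ]
jl2 [0.4944 0.1929 0.02  ]
len 0.15980151476733498 center [ 0.55878797 -0.00067297  0.036     ] dir [-0.06751545  0.99771823  0.        ]
jig dir [-0.07644511  0.99707379  0.        ] 0.29810753705724796
[0.0557 0.0368] [0.0512 0.0368] [0.0468 0.0361] [0.0422 0.0374] [0.0356 0.0369] [0.0311 0.037 ] [0.0266 0.0367] [0.02   0.0366] [0.0154 0.0376] [0.0111 0.0365] [0.0066 0.0359] [-0.      0.0354] [-0.0045  0.0358] [-0.009   0.0357] [-0.0134  0.0349] [-0.0206  0.0446] [-0.025   0.0446] [-0.0291  0.0359] [-0.0336  0.0357] [-0.0403  0.0369] [-0.0448  0.0365] [-0.0493  0.0349] [-0.056   0.0364] [-0.0605  0.0365] [-0.0649  0.0373] [-0.0694  0.0374] [-0.0761  0.0368] [-0.0809  0.0209] [-0.0855  0.0209]
```

```bash
python3 -m handwheel '[[-40,-35,0,0.14,0],[-80,-70,0,0.29,0],[-120,-105,0,0.43,0],[-160,-140,0,0.58,0],[-195,-170,0,0.72,0],[-230,-200,0,0.87,0],[-265,-230,0,1.02,0],[-300,-262,0,1.17,0]]'
cat > go.py <<'E'
from h import *
import sys
s=sensors.get_state(); q=s['orientation']; R=Rotation.from_quat([q[1],q[2],q[3],q[0]]).as_matrix()
c0=np.array([0.5588,-0.0007]); d=np.array([-0.072,.9974])
t=np.append(c0+float(sys.argv[1])*d,float(sys.argv[2]))
print('clock',s['clock'],'tcp',s['tcp_pos'],'shift mm',np.round(1e3*R.T@(t-s['tcp_pos']),1),'turn',np.round(np.arctan2(R[1,0],R[0,0])-np.arctan2(d[1],d[0]),3),'tilt',np.round(R[:,2],3),'F',np.round(s['wrist_force'],1))
n=np.array([d[1],-d[0]]); e=s['tcp_pos'][:2]-c0; print('along',e@d,'side',e@n)
E
python3 go.py -0.043 0.10
```

```text
clock: 1.0
tcp_pos: [0.3645, 0.2343, 0.2314]
orientation: [0.0, 0.647, 0.763, 0.0]
wrist_force: [0.5, 0.3, -0.9]
finger_gap: -0.0001
grip_force: 0.0
clock 1.0 tcp [0.36454749 0.23432234 0.23144942] shift mm [-306.4  149.3  131.5] turn 0.092 tilt [ 0.001  0.    -1.   ] F [ 0.5  0.3 -0.9]
along 0.24839746270323065 side -0.17682584813853608
```

```bash
python3 -m handwheel '[[-44,21,0,0.09,0],[-88,43,0,0.09,0],[-132,64,10,0.09,0],[-175,85,20,0.09,0],[-219,107,40,0.09,0],[-263,128,60,0.09,0],[-306,149,80,0.09,0],[-306,149,80,0.09,0]]'
python3 go.py -0.043 0.06
python3 - <<'E'
from h import *
c=cam('wrist'); cv2.imwrite('pics/w0.png',c['color']); print(c['xyz'])
E
```

```text
clock: 1.8
tcp_pos: [0.5636, -0.0443, 0.1482]
orientation: [-0.001, 0.68, 0.733, -0.001]
wrist_force: [-0.4, 0.2, 0.3]
finger_gap: 0.0002
grip_force: 0.0
clock 1.8 tcp [ 0.56357583 -0.0442774   0.14819488] shift mm [ 0.8 -1.4 88.2] turn 0.003 tilt [-0.002 -0.    -1.   ] F [-0.4  0.2  0.3]
along -0.04380796097193213 side 0.0016258398131915003
[0.5573469  0.03494613 0.29041314]
```

View pics/w0.png

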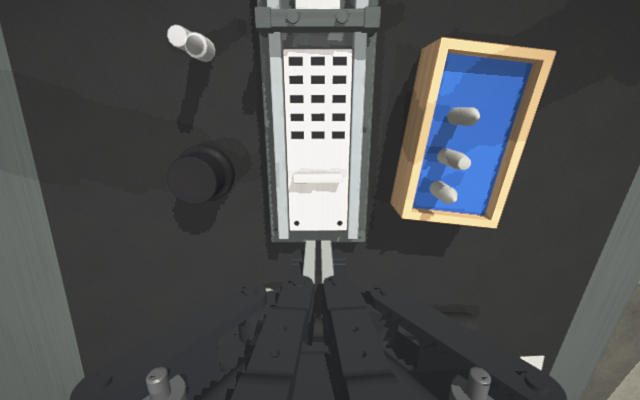

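The wrist view shows the plate with front corners (285,50) and (351,50), rear corners (289,231) and (350,229), and the rib's rear top edge at row ~183. The shut fingertips are at (318,243). I'll cross-check the position with rays.

```bash
python3 - <<'E'
from h import *
c=cam('wrist')
c0=np.array([0.5588,-0.0007]); d=np.array([-0.072,.9974]); n=np.array([d[1],-d[0]])
for k,u,v,z in [('f1',285,50,.036),('f2',351,50,.036),('r1',289,231,.036),('r2',350,229,.036),('rib rear L',294,183,.046),('rib rear R',341,182,.046),('bridge rear L',256,27,.049),('bridge R',380,27,.049)]:
    p=onz(c,u,v,z); e=p[:2]-c0; print(k,np.round(p,4),'along',round(e@d,4),'side',round(e@n,4))
for u,v in[(318,205),(318,150),(318,176),(318,30)]: print(np.round(depth(c,u,v),4))
# two-view height: same rear corners from top view
t=cam('top')
for (a,b),(x,y) in [((289,231),(708,260)),((350,229),(705,127)),((318,176),(577,205))]:
    o1,d1=ray(c,a,b); o2,d2=ray(t,200+x/5.3-.4,185+y/5.3-.4)
    s=np.linalg.lstsq(np.c_[d1,-d2],o2-o1,rcond=None)[0]; print('two-view',np.round((o1+d1*s[0]+o2+d2*s[1])/2,4))
E
```

```text
f1 [0.5263 0.0779 0.036 ] along 0.0807 side -0.0268
f2 [0.5795 0.0819 0.036 ] along 0.0809 side 0.0266
r1 [ 0.5365 -0.0816  0.036 ] along -0.0791 side -0.0281
r2 [ 0.5962 -0.0749  0.036 ] along -0.0767 side 0.0319
rib rear L [ 0.5397 -0.0298  0.046 ] along -0.0276 side -0.0212
rib rear R [ 0.5816 -0.0256  0.046 ] along -0.0265 side 0.0209
bridge rear L [0.5055 0.0895 0.049 ] along 0.0938 side -0.0466
bridge R [0.5982 0.0964 0.049 ] along 0.0941 side 0.0463
[ 0.5629 -0.0524  0.0358]
[ 5.59e-01 -3.00e-04  3.59e-02]
[ 0.5606 -0.0219  0.0451]
[0.552  0.092  0.0447]
two-view [ 0.5361 -0.0812  0.0365]
two-view [ 0.5965 -0.0801  0.0234]
two-view [ 0.5605 -0.0256  0.0286]
```

```bash
python3 -m handwheel '[[0,-1.5,30,0,0],[0,-1.5,60,0,0],[0,-1.5,85,0,0],[0,-1.5,100,0,0],[0,-1.5,107,0,0],[0,-1.5,107,0,0]]'
python3 go.py -0.043 0.028
```

```text
clock: 2.55
tcp_pos: [0.5602, -0.0392, 0.0447]
orientation: [-0.0, 0.678, 0.735, -0.0]
wrist_force: [-1.0, 0.0, -0.4]
finger_gap: 0.0001
grip_force: 0.0
clock 2.55 tcp [ 0.56016019 -0.03916106  0.04469812] shift mm [-4.6  1.4 16.7] turn 0.01 tilt [-0.  0. -1.] F [-1.   0.  -0.4]
along -0.03845899176772335 side -0.0014125436484694778
```

```bash
python3 -m handwheel '[[-4.5,1.4,0,0.01,0],[-4.5,1.4,0,0.01,0],[-4.5,1.4,3,0.01,0],[-4.5,1.4,6,0.01,0],[-4.5,1.4,9,0.01,0],[-4.5,1.4,9,0.01,0]]'
python3 go.py -0.043 0.028
```

```text
clock: 3.15
tcp_pos: [0.5626, -0.0448, 0.0352]
orientation: [0.0, 0.682, 0.731, 0.0]
wrist_force: [-0.4, -0.1, 3.6]
finger_gap: 0.0
grip_force: 1.8
clock 3.15 tcp [ 0.56261926 -0.04484806  0.03516372] shift mm [ 1.3 -0.6  7.2] turn -0.002 tilt [ 0.  0. -1.] F [-0.4 -0.1  3.6]
along -0.04430826512732196 side 0.0006306710538270927
```

Contact. Now I'll press down.

```bash
python3 -m handwheel '[[0,0,3,0,0],[0,0,6,0,0],[0,0,8,0,0],[0,0,9,0,0],[0,0,9,0,0],[0,0,9,0,0]]'
python3 go.py -0.043 0.028
```

```text
clock: 3.75
tcp_pos: [0.5628, -0.0448, 0.028]
orientation: [0.001, 0.682, 0.731, 0.0]
wrist_force: [-4.3, 0.1, 15.9]
finger_gap: -0.0006
grip_force: 7.9
clock 3.75 tcp [ 0.56275888 -0.04483762  0.02803176] shift mm [ 1.3 -0.8  0. ] turn -0.002 tilt [ 0.001 -0.    -1.   ] F [-4.3  0.1 15.9]
along -0.044307898969243566 side 0.0007706740178856643
```

```bash
python3 -m handwheel '[[2,-0.5,1,0,0],[4,-0.5,1,0,0],[8,-0.5,1,0,0],[13,-0.5,1,0,0],[19,-0.5,1,0,0],[26,-0.5,1,0,0],[33,-0.5,1,0,0],[33,-0.5,1,0,0]]'
python3 go.py 0.062 0.028
```

```text
clock: 4.55
tcp_pos: [0.563, -0.015, 0.028]
orientation: [0.005, 0.683, 0.731, -0.0]
wrist_force: [0.5, -8.8, 13.8]
finger_gap: 0.0
grip_force: 8.5
clock 4.55 tcp [ 0.56298668 -0.01495543  0.028029  ] shift mm [76.5 -3.4 -0.6] turn -0.004 tilt [ 0.007 -0.007 -1.   ] F [ 0.5 -8.8 13.8]
along -0.014519802164460034 side 0.0031494043708329084
```

```bash
python3 -m handwheel '[[0,-1,2,0,0],[6,-2,2.5,0,0],[13,-3,2.5,0,0],[20,-3.5,2.5,0,0],[27,-4,2.5,0,0],[34,-4,2.5,0,0],[40,-4,2.5,0,0],[40,-4,2.5,0,0]]'
python3 go.py 0.064 0.028
python3 - <<'E'
from h import *
c=cam('wrist'); cv2.imwrite('pics/w1.png',c['color'])
E
```

```text
clock: 5.35
tcp_pos: [0.5601, 0.0205, 0.028]
orientation: [0.01, 0.684, 0.73, -0.001]
wrist_force: [2.2, -22.0, 21.8]
finger_gap: -0.0003
grip_force: 16.5
clock 5.35 tcp [0.56009505 0.02051333 0.02799983] shift mm [42.9 -3.1 -0.7] turn -0.007 tilt [ 0.014 -0.015 -1.   ] F [  2.2 -22.   21.8]
along 0.0210649335701244 side 0.002819038616477648
```

View pics/w1.png

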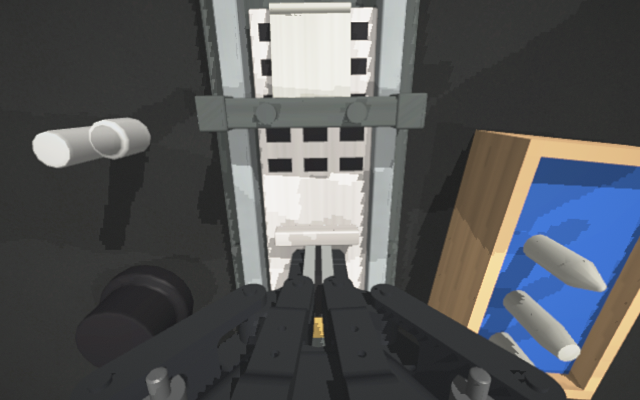

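The plate is under the bridge, with its front edge just beyond the leaf tip (row ~8), and the fingers are tight behind the rib at (317,240). Continuing.

```bash
python3 -m handwheel '[[6,-2,1,0,0],[12,-3,1,0,0],[18,-3,1,0,0],[24,-3,1,0,0],[30,-3,1,0,0],[36,-3,1,0,0],[36,-3,1,0,0]]'
python3 go.py 0.066 0.028
```

```text
clock: 6.1
tcp_pos: [0.556, 0.0553, 0.028]
orientation: [0.012, 0.684, 0.729, -0.0]
wrist_force: [2.0, -26.1, 27.6]
finger_gap: -0.0003
grip_force: 19.2
clock 6.1 tcp [0.55604913 0.05527148 0.02797971] shift mm [10.  -1.4 -0.2] turn -0.008 tilt [ 0.017 -0.017 -1.   ] F [  2.  -26.1  27.6]
along 0.056024015805290386 side 0.0012862294255376787
```

```bash
python3 -m handwheel '[[3,-0.5,0,0,0],[6,-1,0,0,0],[9,-1,0,0,0],[11,-1,0,0,0],[13,-1,0,0,0],[13,-1,0,0,0]]'
python3 go.py 0.067 0.028
```

```text
clock: 6.7
tcp_pos: [0.5547, 0.0652, 0.028]
orientation: [0.014, 0.685, 0.729, -0.002]
wrist_force: [3.2, -35.9, 27.3]
finger_gap: 0.0002
grip_force: 21.8
clock 6.7 tcp [0.55465805 0.0651636  0.02802563] shift mm [ 1.  -0.6 -0. ] turn -0.01 tilt [ 0.017 -0.023 -1.   ] F [  3.2 -35.9  27.3]
along 0.06599057785020551 side 0.0006109962225523983
```

```bash
python3 -m handwheel '[[2,0,0,0,0],[4,0,0,0,0],[4,0,0,0,0]]'
python3 go.py 0.067 0.028
python3 - <<'E'
from h import *
for n in('wrist','top'):
    c=cam(n); im=c['color']
    if n=='top': im=cv2.resize(im[185:265,200:350],None,fx=5.3,fy=5.3)
    cv2.imwrite(f'pics/e_{n}.png',im)
E
```

```text
clock: 7.0
tcp_pos: [0.5546, 0.0654, 0.028]
orientation: [0.017, 0.686, 0.728, -0.005]
wrist_force: [2.8, -48.3, 26.2]
finger_gap: 0.0002
grip_force: 28.8
clock 7.0 tcp [0.55462172 0.06537882 0.02804838] shift mm [ 0.8 -0.6  0. ] turn -0.013 tilt [ 0.017 -0.031 -0.999] F [  2.8 -48.3  26.2]
along 0.06620784981834626 side 0.0005902536919838704
```

View pics/e_wrist.png

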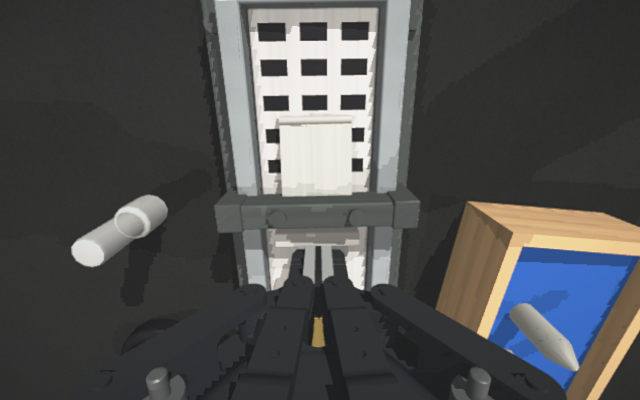

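It stalls firmly: force rose 12 N for 0.2 mm of travel. The plate's front edge (row ~8) is against the stop and the rib is just short of the bridge. Now I relieve the push, then lift straight up.

```bash
python3 -m handwheel '[[-4,0,0,0,0],[-8,0,-1,0,0],[-10,0,-3,0,0],[-11,0,-5,0,0],[-12,0,-8,0,0],[-12,0,-12,0,0],[-13,0,-20,0,0],[-13,0,-30,0,0]]'
python3 go.py 0.067 0.028
python3 -m handwheel '[[-20,0,-40,0,0],[-40,0,-80,0,0],[-60,0,-110,0,0],[-60,0,-110,0,0],[-60,0,-110,0,0]]'
python3 - <<'E'
from h import *
for n in('wrist','top'):
    c=cam(n); im=c['color']
    if n=='top': im=cv2.resize(im[185:265,200:350],None,fx=5.3,fy=5.3)
    cv2.imwrite(f'pics/f_{n}.png',im)
E
```

```text
clock: 7.9
tcp_pos: [0.5455, 0.067, 0.0512]
orientation: [-0.001, 0.682, 0.731, -0.001]
wrist_force: [0.1, 0.5, -0.2]
finger_gap: -0.0001
grip_force: 0.0
clock 7.9 tcp [0.5454537  0.06702984 0.0511601 ] shift mm [-1.5  8.5 23.1] turn -0.003 tilt [-0.002  0.    -1.   ] F [ 0.1  0.5 -0.2]
along 0.06851467666370334 side -0.008435052942610629
clock: 8.4
tcp_pos: [0.5507, 0.0075, 0.1625]
orientation: [0.0, 0.682, 0.731, 0.001]
wrist_force: [-0.5, -0.1, -0.2]
finger_gap: -0.0002
grip_force: 0.0
```

View pics/f_wrist.png

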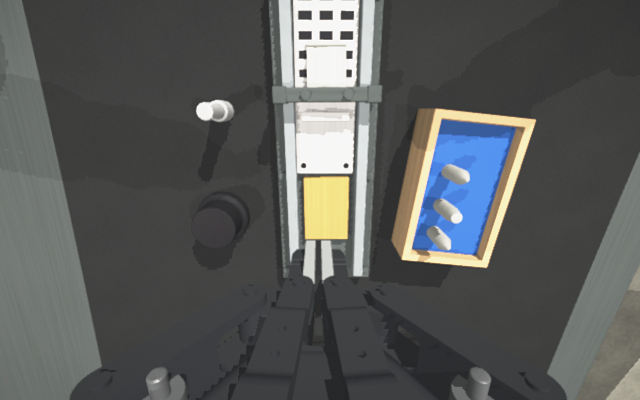

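View pics/f_top.png

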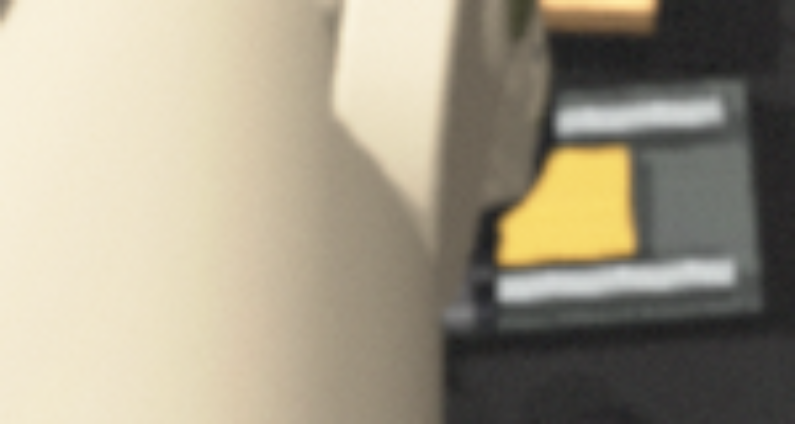

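The wrist view shows the plate home, with its rear edge at row ~174, and the brass pad exposed behind it at (303–349, 176–240). I'll check the heights numerically.

```bash
python3 - <<'E'
from h import *
c=cam('wrist')
c0=np.array([0.5588,-0.0007]); d=np.array([-0.072,.9974])
for k,u,v in [('pad',326,190),('pad',326,220),('plate',326,155),('plate',326,140),('front',320,35),('rail',290,200)]: print(k,np.round(depth(c,u,v),4))
for k,u,v,z in [('plate rear',326,174,.028),('pad front',326,177,.028),('pad rear',326,240,.028),('bridge rear edge',326,101,.049)]: print(k,round((onz(c,u,v,z)[:2]-c0)@d,4))
E
```

```text
pad [0.5568 0.0089 0.0281]
pad [ 0.5594 -0.0238  0.0279]
plate [0.554  0.0442 0.0279]
plate [0.5528 0.0584 0.0274]
front [0.5406 0.1465 0.0282]
rail [ 0.5214 -0.0021  0.0348]
plate rear 0.0262
pad front 0.0232
pad rear -0.0462
bridge rear edge 0.0943
```

```bash
python3 -c "
from workcell import workorder
print(workorder.hand_in())"
```

```text
the job is handed in; nothing more can be done
None
```

I handed the job in: by my last measurements the plate is about 1 mm from the end stop and flat on the channel floor, the pad has sprung up behind it, and the arm is clear of everything; the hand-in returned no verdict.

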